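# Mark the pipe straps with the pedal fixture and hang them on the rail

### The job

Lift the flat steel plate off the marking anvil and lay it flat on the tabletop, then set every pipe strap on the table over the anvil bar, side by side, astride it with the crown resting on its top. With all of them sitting there, press the pedal down to its stop and hold it about a second so that the straps are marked, then let it come up. Finally hang all the straps over the bar of the rail stand and leave them there, without disturbing the tape measure and the magnetic square.

Things in the scene. Friction and masses are not known exactly. Their poses are not given: they have to be found in the camera images.
- strap1_mid (a point): hat-shaped steel pipe strap standing on two feet turned outward, flat crown on top; absent in some starts. 62 mm high, 52 mm over the outside of the two legs, 44 mm between them, 92 mm over the feet, 40 mm wide, 4 mm thick, 0.16 kg. Point: its centre, 27 mm below the underside of the crown. z up through the crown, x from leg to leg (grip across the legs, close under the crown), y along its width; ends alike
- strap2_mid (a point): hat-shaped steel pipe strap standing on two feet turned outward, flat crown on top; absent in some starts. 62 mm high, 52 mm over the outside of the two legs, 44 mm between them, 92 mm over the feet, 40 mm wide, 4 mm thick, 0.16 kg. Point: its centre, 27 mm below the underside of the crown. z up through the crown, x from leg to leg (grip across the legs, close under the crown), y along its width; ends alike
- strap3_mid (a point): hat-shaped steel pipe strap standing on two feet turned outward, flat crown on top; absent in some starts. 62 mm high, 52 mm over the outside of the two legs, 44 mm between them, 92 mm over the feet, 40 mm wide, 4 mm thick, 0.16 kg. Point: its centre, 27 mm below the underside of the crown. z up through the crown, x from leg to leg (grip across the legs, close under the crown), y along its width; ends alike
- plate_mid (a point): loose flat dark steel plate 60 x 90 x 12 mm, about 0.5 kg, lying across the top of the anvil bar at the start, its 90 mm length along the bar. The point is its centre; x along the 60 mm side, y along the 90 mm side, z through its thickness. The tabletop is bare round x 0.595, y 0.285, left of the drawer cabinet, with room for it there
- anvil_top (a point): fixed marking anvil: steel bar 32 mm wide, 234 mm long, 27 mm deep, flat top 85 mm above the table, on a grey pedestal (20 mm long) under each end, base plate 80 x 250 x 10 mm. Point: centre of the bar's top; y along the bar, x across, z up. A strap sits astride with 6 mm to spare each side, clear of the base; strap centres within 80 mm of the middle, 50 mm or more apart
- pedal (a joint): angle of the hinged spring pedal, rad: 0 = up at rest, 0.25 = down on its stop. Its spring takes about 4 N at the pad to start and 10 N at the stop, and lifts it again when let go
- pedal_pad (a point): centre of the top of the black rubber pad (40 x 56 mm) near the raised end of the pedal, a dark steel plate 125 x 60 mm hinged at its other end on a fixed grey base. Moves with the pedal: about 58 mm above the table when up, 33 mm when down; 104 mm from the hinge. x from hinge to free end, y along the hinge; press straight down
- rail_top (a point): fixed rail stand: level steel bar of 24 mm square section on two posts; 228 mm free between the two end collars (34 mm square). Point: middle of the bar's top, 125 mm above the table; y along the bar, x across, z up. A hung strap rests with the underside of its crown on the bar, a leg each side; strap centres within 85 mm of the middle, 50 mm or more apart
- tape: yellow tape measure 36 x 79 x 69 mm, loose, standing on the table: a bystander; the point is the centre of its underside
- square: red magnetic welding square, a flat triangular block 93 x 90 x 17 mm, loose, lying behind the anvil: a bystander; the point is the centre of its underside

How it is judged:
On the way, in this order (a step that is already met when the one before it is completed fails the run):
1. the flat plate lies flat on the tabletop (height (world z) of plate_mid between 0 and 0.011 m and angle between plate_mid's own z axis and vertical below 0.1 rad and contact force between the fingers and plate below 0.1 N), for 0.2 s.
2. every strap sits astride the anvil bar, crown on its top, let go (x of strap1_mid in the frame of anvil_top between -0.013 and 0.013 m and y of strap1_mid in the frame of anvil_top between -0.105 and 0.105 m and z of strap1_mid in the frame of anvil_top between -0.035 and -0.019 m and angle between each of strap1_mid, strap2_mid, strap3_mid's own z axis and vertical below 0.12 rad and x of strap2_mid in the frame of anvil_top between -0.013 and 0.013 m and y of strap2_mid in the frame of anvil_top between -0.105 and 0.105 m and z of strap2_mid in the frame of anvil_top between -0.035 and -0.019 m and x of strap3_mid in the frame of anvil_top between -0.013 and 0.013 m and y of strap3_mid in the frame of anvil_top between -0.105 and 0.105 m and z of strap3_mid in the frame of anvil_top between -0.035 and -0.019 m and contact force between the fingers and strap1 below 0.1 N and contact force between the fingers and strap2 below 0.1 N and contact force between the fingers and strap3 below 0.1 N), for 0.2 s.
3. the pedal is held down on its stop while every strap sits on the anvil (x of strap1_mid in the frame of anvil_top between -0.013 and 0.013 m and y of strap1_mid in the frame of anvil_top between -0.105 and 0.105 m and z of strap1_mid in the frame of anvil_top between -0.035 and -0.019 m and angle between each of strap1_mid, strap2_mid, strap3_mid's own z axis and vertical below 0.12 rad and x of strap2_mid in the frame of anvil_top between -0.013 and 0.013 m and y of strap2_mid in the frame of anvil_top between -0.105 and 0.105 m and z of strap2_mid in the frame of anvil_top between -0.035 and -0.019 m and x of strap3_mid in the frame of anvil_top between -0.013 and 0.013 m and y of strap3_mid in the frame of anvil_top between -0.105 and 0.105 m and z of strap3_mid in the frame of anvil_top between -0.035 and -0.019 m and value of joint pedal above 0.235 rad), for 0.4 s.
At the end, for the whole second after the job is handed in: every strap present hangs astride the rail's bar, its crown resting on it (within 11 mm in height, 22 mm across, tilt under 20 degrees), at rest and let go; the plate lies flat on the tabletop; the pedal is up (x of strap1_mid in the frame of rail_top between -0.022 and 0.022 m and y of strap1_mid in the frame of rail_top between -0.115 and 0.115 m and z of strap1_mid in the frame of rail_top between -0.038 and -0.016 m and angle between each of strap1_mid, strap2_mid, strap3_mid's own z axis and vertical below 0.35 rad and linear speed of each of strap1, strap2, strap3 below 0.03 m/s and x of strap2_mid in the frame of rail_top between -0.022 and 0.022 m and y of strap2_mid in the frame of rail_top between -0.115 and 0.115 m and z of strap2_mid in the frame of rail_top between -0.038 and -0.016 m and x of strap3_mid in the frame of rail_top between -0.022 and 0.022 m and y of strap3_mid in the frame of rail_top between -0.115 and 0.115 m and z of strap3_mid in the frame of rail_top between -0.038 and -0.016 m and height (world z) of plate_mid between 0 and 0.011 m and angle between plate_mid's own z axis and vertical below 0.1 rad and value of joint pedal below 0.03 rad); the robot touches nothing.
It fails at once if the tape measure or the magnetic square is moved more than 3 cm or tipped (distance of any of tape, square from where it was at the start of the episode above 0.03 m or angle between tape's own z axis and vertical above 0.5 rad).
Of strap1, strap2, strap3 only 2 to 3 are there at a start; the rules pass over those that are not, and their reading is None.
At some moment in a run one of strap1, strap2, strap3 may be knocked a few centimetres aside while the robot is not near it.
It also fails if it takes over 210 s, if anything falls off the work surface, if the arm or the gripper's body presses on something with over 40 N, if the wrist force passes 120 N, or if a joint passes its speed limit or range.

### The arm

A 6-joint arm with a two-finger parallel gripper is mounted at the origin on a cart in front of the work surface, level with it; the furniture and walls round the work are solid. World frame = base frame: x ahead of the robot, y to its left, z up, the work surface at z = 0. Lengths are in m, angles in rad, forces in N, time in s.
With the tool pointing down it reaches from about 0.25 to 0.725 m from the base axis. Payload 4 kg.
Tool frame: the origin (TCP) lies between the finger pads; the fingertips stand 8 mm ahead of it and the grasp point (between the pads) lies 11 mm behind it; z points along the fingers, y is the line along which they close (so a half turn about z gives the same grasp; the last joint's range is limited). The gripper opens to 85 mm and grips with 20 to 120 N. Pads are 22 mm wide; open, the fingers measure 114 mm over their backs; the gripper's body (76 mm by 85 mm) begins 54 mm behind the grasp point. The pads swing forward as they close: fully open they stand 13 mm farther back than shut.
Start: joints at [0, 0.241, 0.005, 1.335, 0, 1.571], TCP at [0.5, -0, 0.239] pointing down, gripper open.
Joint ranges: [-2.72, 2.72], [-1.05, 1.87], [-1.09, 1.28], [-1.99, 2.15], [-1.42, 1.44], [-3.14, 3.14]. Speed limits (rad/s): [2.79, 2.79, 3.14, 3.14, 3.14, 3.14].

### API

Orientations are given as a unit quaternion [x, y, z, w].
In Python, from workcell import status, viewer, bot gives the robot as it stands.
- The arm moves only by the tool servo_tool, never from a script. Its argument "commands" is a list of rows, each a list of 5 numbers: the finger opening in mm, from 0 to 85.4, then the shift along the tool's x, y, z in mm, then the turn about the tool's z in rad. A call has 1 to 20 rows; each row shifts and turns the commanded pose from where the row before left it, along the tool's axes as they then stand; what a row does not reach is not made up. A row lasts 1/8 s, in which the tool goes at most 62.5 mm and 10.7 degrees, less where a joint would pass 70% of its speed; a pose out of reach is approached as far as the arm can. A call is refused whole if a number of a shift passes 62.5 or a number of a turn 0.188, either way. A call with a gripper value outside its range is refused whole. The fingers move at their own pace and stop on an object; the grip force is fixed at half the most. Time passes only in rows, so rows that do not move let the fingers close. It gives the time, the measured TCP pose, the force, the opening and the grip force at its end, in the units of the state.
- status.get_obs(): the state, without advancing time (a new reading comes with each control period).
- viewer.camera(name): name is "scene" or "side" or "wrist"; returns (picture, depth): 420x560x3 uint8, red, green, blue; 420x560 float32, m along the optical axis (not along the pixel's ray), 0 where there is no reading.
- viewer.get_calibration(name): a dict with "camera_matrix" (3x3 intrinsics, pixels), "R" (3x3) and "t" (3): a world point X has camera coordinates R X + t; the wrist camera has in their place "T_tool_cam" (4x4, takes a point from camera to tool coordinates, whose origin is the TCP and whose axes are the flange's). Camera axes: x right, y down, z forward; pixel columns grow to the right and rows downward; lengths in m; the calibration is good to about 2 mm. The wrist camera is an equidistant fisheye: a pixel r from the principal point sees the ray r / f radians off the axis. A picture is of the moment at which its call begins: read the wrist's pose just before it. get_calibration takes no time and is no camera call.
- bot.job_done(): hands the job in; it is judged then, once.
Trained networks look in the newest picture that a camera, given by its name, has taken for a name from the list of things; names that differ only in an ending like _2 or _b are one class to them, and where a whole thing is asked for, a point or a joint stands for the part that bears it (a point fixed in the world has none). Each returns a list of dicts, best first, with "p" (0 to 1); they miss things now and then, are a little off and sometimes report something else, mostly with a low value. They report only what shows in the picture. A call takes as long as a camera call.
- viewer.masks_of(camera, label): "mask" (420x560 bool, what is visible of it) and "pixel" ([row, column] in pixels, amid what is visible of it).
- viewer.spot_point(camera, label): "pixel" ([row, column] in pixels: a listed point, or the origin of a listed thing).
The state is a dict: "clock": time; "joint_pos": joint angles; "joint_vel": joint speeds; "tau": joint torques, N m; "eef_pos": TCP position; "tool_rot": TCP orientation; "ft_force": force on the tool from outside, world axes, zero at the start; "ft_torque": the same for the moment, N m; "grip_width": finger opening in m; "grasp_force": force on a finger pad.
Only numpy, scipy, OpenCV 4.12 (cv2) and the standard library are available. Lean on these libraries where they do the work, as an engineer would, in place of code of your own. Each camera call takes 0.05 s, during which the arm holds its last target. There are 200 camera calls.

## Working session

There is one attempt and no reset: what is moved stays moved. The work goes in short steps, Python scripts to look and compute and a tool call to move; the robot and the scene stay as the last step left them, time stands still between calls to the robot, and variables do not carry over. Pictures are saved under pics/ and viewed, at most 14 in all, crops included, and the job is handed in when it is done.

Besides the shell and the picture viewer there is one more tool, called after "Request:" as name(argument=value, ...) on one line, values as JSON. servo_tool: Moves the arm, as the interface text tells. Its arguments: {"type":"object","properties":{"commands":{"type":"array"}},"required":["commands"]}

```bash
mkdir -p pics; ls; cat > h.py <<'E'
import numpy as np,cv2
from workcell import status,viewer,bot
from scipy.spatial.transform import Rotation as Rn
def cam(n):
    o=status.get_obs(); p,d=viewer.camera(n); return o,p,d
def toworld(n,px,z,o=None):
    """px=[row,col], z depth -> world"""
    c=viewer.get_calibration(n);K=np.array(c["camera_matrix"])
    x=(px[1]-K[0,2])/K[0,0];y=(px[0]-K[1,2])/K[1,1]
    if n!="wrist":
        return np.array(c["R"]).T@(np.array([x*z,y*z,z])-np.array(c["t"]))
    r=np.hypot(x,y); s=np.tan(r)/r if r>1e-9 else 1
    T=np.array(c["T_tool_cam"]);P=T[:3,:3]@np.array([x*s*z,y*s*z,z])+T[:3,3]
    return Rn.from_quat(o["tool_rot"]).as_matrix()@P+np.array(o["eef_pos"])
def cloud(n,d,o=None,mask=None):
    m=(d>0) if mask is None else (mask&(d>0))
    v,u=np.nonzero(m);z=d[m]
    c=viewer.get_calibration(n);K=np.array(c["camera_matrix"])
    x=(u-K[0,2])/K[0,0];y=(v-K[1,2])/K[1,1]
    if n!="wrist":
        return (np.stack([x*z,y*z,z],1)-np.array(c["t"]))@np.array(c["R"])
    r=np.hypot(x,y)+1e-9;s=np.tan(r)/r
    T=np.array(c["T_tool_cam"]);P=np.stack([x*s*z,y*s*z,z],1)@T[:3,:3].T+T[:3,3]
    return P@Rn.from_quat(o["tool_rot"]).as_matrix().T+np.array(o["eef_pos"])
def save(p,name): cv2.imwrite("pics/"+name,p[:,:,::-1])
def rect(P):
    (c,s,a)=cv2.minAreaRect((P[:,:2]*1000).astype(np.float32)); return np.round(c,1),np.round(s,1),round(a,1)
E
python3 - <<'E'
from h import *
o=status.get_obs();print({k:np.round(v,3) for k,v in o.items()})
for n in ["scene","side","wrist"]:
    o,p,d=cam(n);save(p,n+"0.png")
    if n=="wrist":continue
    for l in ["strap1_mid","plate_mid","anvil_top","pedal_pad","rail_top","tape","square"]:
        for r in viewer.spot_point(n,l)[:4]:
            i,j=[int(round(q)) for q in r["pixel"]]
            z=d[min(max(i,0),419),min(max(j,0),559)]
            print(n,l,round(r["p"],2),(i,j),np.round(toworld(n,(i,j),z),3))
E
```

```text
pics
{'clock': np.float64(0.0), 'joint_pos': array([-0.   ,  0.241,  0.004,  1.335,  0.   ,  1.571]), 'joint_vel': array([-0.001,  0.   , -0.   , -0.001, -0.001,  0.001]), 'tau': array([ 1.0000e-03, -3.7232e+01,  2.5241e+01,  1.7000e-02,  0.0000e+00,
        0.0000e+00]), 'eef_pos': array([0.499, 0.   , 0.238]), 'tool_rot': array([ 0.707,  0.707, -0.001, -0.001]), 'ft_force': array([ 0.074, -0.006,  0.292]), 'ft_torque': array([-0.034,  0.012, -0.005]), 'grasp_force': np.float64(0.0), 'grip_width': np.float64(0.085)}
scene strap1_mid 0.59 (237, 312) [0.43  0.17  0.058]
scene plate_mid 0.85 (190, 244) [0.561 0.041 0.098]
scene anvil_top 0.74 (179, 245) [0.555 0.002 0.094]
scene pedal_pad 0.58 (171, 297) [ 0.423 -0.042  0.056]
scene rail_top 0.8 (293, 310) [0.473 0.342 0.123]
scene tape 0.69 (260, 351) [0.382 0.287 0.125]
scene square 0.8 (215, 206) [0.659 0.023 0.011]
side strap1_mid 0.76 (245, 252) [0.421 0.119 0.051]
side plate_mid 0.93 (254, 325) [0.565 0.023 0.096]
side anvil_top 0.92 (270, 322) [ 0.555 -0.026  0.095]
side anvil_top 0.33 (241, 281) [0.484 0.148 0.044]
side pedal_pad 0.78 (293, 246) [ 0.42  -0.054  0.063]
side tape 0.87 (239, 220) [0.345 0.168 0.034]
side square 0.95 (299, 371) [ 0.657 -0.009  0.016]
```

View pics/scene0.png

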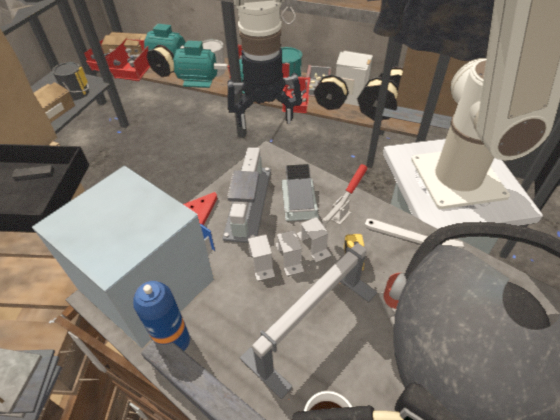

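View pics/side0.png

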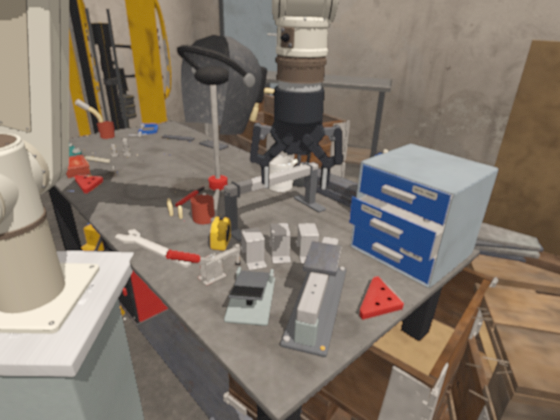

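View pics/wrist0.png

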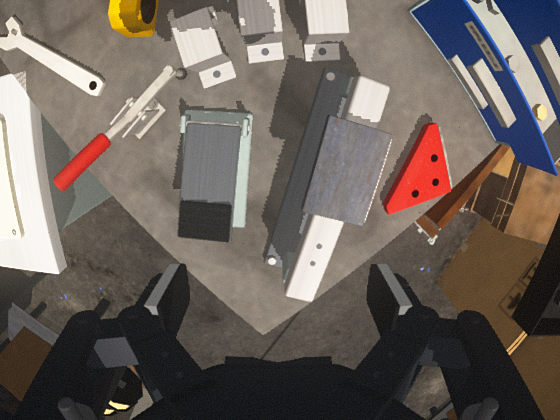

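The scene shows three straps (scene pixels ~(262,255), (290,250), (315,238)) standing between the anvil (plate on it, 245,185) and the rail (310,300). The pedal is at (300,195), the tape at (353,243) and the square at (203,208). The wrist view shows the plate/anvil at ~(340,170) and the pedal pad at (205,222). Next I'll fit poses from the depth.

```bash
cat >> h.py <<'E'
def fits(n,d,o,lab,zr,pick=6):
    for r in viewer.masks_of(n,lab)[:pick]:
        P=cloud(n,d,o,r["mask"]);
        if len(P)<30: continue
        Q=P[(P[:,2]>zr[0])&(P[:,2]<zr[1])]
        if len(Q)<20: print(n,lab,round(r["p"],2),"few",len(P),np.round(np.median(P,0),3));continue
        print(n,lab,round(r["p"],2),len(Q),"rect",*rect(Q),"med",np.round(np.median(Q,0),3))
E
python3 - <<'E'
from h import *
o,p,d=cam("wrist")
fits("wrist",d,o,"plate_mid",(.085,.11))
fits("wrist",d,o,"strap1_mid",(.05,.075))
fits("wrist",d,o,"pedal_pad",(.03,.075))
fits("wrist",d,o,"tape",(.05,.09)); fits("wrist",d,o,"square",(.005,.04))
P=cloud("wrist",d,o);Q=P[(P[:,2]>.076)&(P[:,2]<.091)&(abs(P[:,0]-.555)<.08)&(abs(P[:,1])<.2)&(P[:,0]>.49)];print("anvil",len(Q),rect(Q))
for n in["scene","side"]:
    o,p,d=cam(n)
    fits(n,d,o,"strap1_mid",(.05,.075));fits(n,d,o,"plate_mid",(.085,.11))
    fits(n,d,o,"tape",(.0,.1));fits(n,d,o,"square",(.005,.04))
    P=cloud(n,d,o)
    Q=P[(P[:,2]>.118)&(P[:,2]<.135)&(P[:,0]>.28)&(P[:,0]<.65)&(P[:,1]>.15)&(P[:,1]<.5)];print(n,"rail",len(Q),rect(Q))
    Q=P[(P[:,2]>.076)&(P[:,2]<.091)&(abs(P[:,0]-.555)<.08)&(abs(P[:,1])<.2)];print("anvil",len(Q),rect(Q))
    Q=P[(P[:,2]>.1)&(P[:,2]<.3)&(P[:,0]>.4)&(P[:,1]>.1)&(P[:,0]<.95)&(P[:,1]<.5)];print(n,"cab",Q.min(0),Q.max(0))
E
```

```text
wrist plate_mid 0.75 6554 rect [560.1  18.7] [93.1 61.2] 75.6 med [0.559 0.022 0.097]
wrist strap1_mid 0.91 2093 rect [419.5 148.1] [40.6 52.9] 17.7 med [0.421 0.146 0.062]
wrist pedal_pad 0.69 5835 rect [424.3  -1.9] [117.   60.8] 84.9 med [ 0.425 -0.005  0.046]
wrist tape 0.57 853 rect [340.5 184.8] [30.2 35.7] 85.2 med [0.342 0.184 0.061]
wrist tape 0.56 90 rect [550.2  19.3] [99.4 44. ] 73.3 med [0.536 0.036 0.087]
anvil 4407 (array([545.5,  -5.4]), array([233.8,  48.6]), 73.7)
scene plate_mid 0.85 819 rect [561.   14.5] [105.   61.2] 75.5 med [0.563 0.026 0.096]
scene tape 0.56 207 rect [343.4 192.8] [45.6 34. ] 84.5 med [0.35  0.194 0.062]
scene square 0.92 490 rect [658.2  -5. ] [81.9 83. ] 29.7 med [ 0.668 -0.01   0.015]
scene rail 2097 (array([526.4, 328.4]), array([235.3, 314.8]), 75.4)
anvil 621 (array([548.9,  -4.8]), array([235.1,  58.7]), 69.8)
scene cab [0.40013657 0.10002506 0.10001039] [0.94176801 0.43847509 0.22072671]
side strap1_mid 0.72 297 rect [420.4 145.5] [40.  54.2] 18.8 med [0.422 0.137 0.061]
side plate_mid 0.73 947 rect [561.9  17.6] [93.1 58.4] 75.5 med [0.56  0.006 0.096]
side tape 0.61 578 rect [345.5 213.9] [99.9 35.1] 81.4 med [0.345 0.175 0.044]
side square 0.9 1069 rect [662.6   6.3] [93.8 90.6] 19.9 med [ 0.676 -0.012  0.015]
side rail 584 (array([484.1, 268.1]), array([270.4, 281.9]), 14.5)
anvil 1013 (array([555. , -11.1]), array([235.1,  57.9]), 67.7)
side cab [0.40004643 0.10001307 0.10000897] [0.94028899 0.49962781 0.29843936]
```

Request:
servo_tool(commands=[[85, 50, -10, -30, 0], [85, 50, -10, -30, 0], [85, 40, -10, -10, 0], [85, 0, 0, 0, 0], [85, 0, 0, 0, 0], [85, 0, 0, 0, 0]])

```text
clock: 2.4
eef_pos: [0.47, 0.139, 0.3087]
tool_rot: [0.708, 0.707, -0.001, -0.0]
ft_force: [0.3, -0.3, -1.0]
grip_width: 0.0847
grasp_force: 0.0
```

```bash
python3 - <<'E'
from h import *
o,p,d=cam("wrist");save(p,"w1.png");print(o["eef_pos"],o["joint_pos"])
fits("wrist",d,o,"strap1_mid",(.05,.075));fits("wrist",d,o,"plate_mid",(.088,.11))
fits("wrist",d,o,"rail_top",(.118,.14));fits("wrist",d,o,"tape",(.05,.09))
P=cloud("wrist",d,o)
def comps(zl,zh,xl,xh,yl,yh,t):
    m=(d>0);Q=np.zeros(d.shape+(3,));Q[m]=P
    k=(m&(Q[...,2]>zl)&(Q[...,2]<zh)&(Q[...,0]>xl)&(Q[...,0]<xh)&(Q[...,1]>yl)&(Q[...,1]<yh)).astype(np.uint8)
    n,L,S,C=cv2.connectedComponentsWithStats(k)
    for i in range(1,n):
        if S[i,4]>150: A=Q[L==i];print(t,S[i,4],rect(A),np.round(np.median(A[:,2]),4),np.round(C[i]))
comps(.054,.07,.3,.65,.05,.3,"strap?")
comps(.117,.135,.3,.65,.15,.5,"rail?")
comps(.088,.105,.45,.65,-.15,.15,"plate")
comps(.078,.0875,.45,.65,-.2,.2,"anvil")
comps(-.01,.01,.55,.65,.22,.34,"table")
E
```

```text
[0.46995715 0.13900606 0.30871608] [ 2.87716886e-01  2.03151992e-01  1.36106882e-01  1.50500942e+00
 -2.18832193e-04  1.86001586e+00]
wrist strap1_mid 0.74 1316 rect [342.4 201.2] [61.2 34.6] 83.7 med [0.344 0.202 0.063]
wrist strap1_mid 0.61 1417 rect [419.5 148.2] [40.8 52.3] 18.1 med [0.42  0.149 0.062]
wrist plate_mid 0.74 3020 rect [560.6  20.4] [91.2 61.3] 75.8 med [0.558 0.027 0.097]
wrist rail_top 0.98 2689 rect [399.9 295.3] [127.7  33.2] 40.4 med [0.396 0.289 0.125]
strap? 1150 (array([342.4, 201.9]), array([56. , 34.5]), 83.6) 0.0631 [173. 120.]
strap? 1500 (array([480.4, 173.9]), array([40.8, 53. ]), 6.5) 0.0619 [288. 141.]
strap? 1423 (array([544.5, 175.4]), array([40.4, 52.5]), 4.6) 0.0619 [341. 140.]
strap? 1413 (array([419.5, 148.2]), array([40.8, 52.3]), 18.1) 0.0619 [237. 162.]
strap? 194 (array([570.2,  89.5]), array([59.6, 27.4]), 40.3) 0.0627 [359. 206.]
strap? 154 (array([315.9,  54.9]), array([29.5, 12.9]), 23.8) 0.0614 [164. 232.]
rail? 2733 (array([399.9, 295.3]), array([127.7,  33.2]), 40.4) 0.1248 [205.  35.]
plate 3023 (array([560.6,  20.4]), array([91.2, 61.3]), 75.8) 0.0969 [350. 267.]
anvil 895 (array([579.4,  83.1]), array([45.4, 33.1]), 72.5) 0.0847 [369. 219.]
anvil 1147 (array([533.7, -74.7]), array([93.7, 31.9]), 74.0) 0.0849 [324. 323.]
table 5731 (array([600., 280.]), array([120. ,  99.9]), 90.0) -0.0001 [373.  63.]
```

View pics/w1.png

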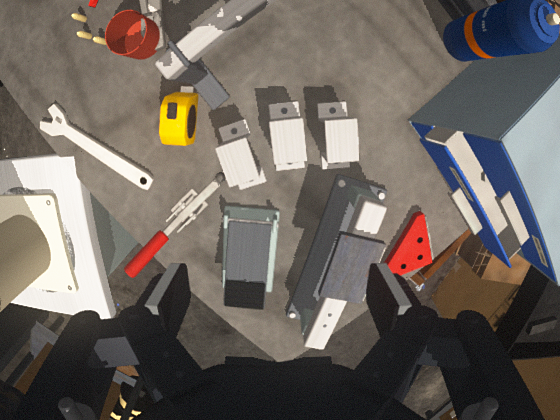

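Picture w1: straps at pixels (237,162), (288,141) and (341,140), anvil bar running (320,320) to (370,218) with the plate at (350,267), cabinet at right, rail at the top left. Plate fit (0.5605, 0.020), 75.7°. Anvil centre ≈ (0.553, -0.007), 73.9°. I'm heading for the plate.

Request:
servo_tool(commands=[[85, -40, 30, 10, 0], [85, -40, 30, 20, 0], [85, -40, 30, 20, 0], [85, 0, 0, 20, 0.125], [85, 0, 0, 20, 0.125], [85, 0, 0, 0, 0], [85, 0, 0, 0, 0], [85, 0, 0, 0, 0]])

```text
clock: 3.65
eef_pos: [0.5607, 0.0202, 0.2206]
tool_rot: [0.789, 0.614, 0.001, 0.001]
ft_force: [0.1, 0.1, -0.2]
grip_width: 0.0847
grasp_force: 0.0
```

```bash
cat >> h.py <<'E'
def pose(o):
    M=Rn.from_quat(o["tool_rot"]).as_matrix();return np.array(o["eef_pos"]),M
def goto(o,x,y,z,yawdeg=None):
    """print shift in tool axes mm to a world TCP position, and turn"""
    p,M=pose(o);s=M.T@(np.array([x,y,z])-p)*1000
    yaw=np.degrees(np.arctan2(M[1,1],M[0,1]))
    t="" if yawdeg is None else round(np.radians(-(yawdeg-yaw)),3)
    print("shift",np.round(s,1),"yaw",round(yaw,1),"turn",t)
def comps(P,d,zl,zh,xl,xh,yl,yh,t,mn=150):
    m=(d>0);Q=np.zeros(d.shape+(3,));Q[m]=P
    k=(m&(Q[...,2]>zl)&(Q[...,2]<zh)&(Q[...,0]>xl)&(Q[...,0]<xh)&(Q[...,1]>yl)&(Q[...,1]<yh)).astype(np.uint8)
    n,L,S,C=cv2.connectedComponentsWithStats(k)
    for i in range(1,n):
        if S[i,4]>mn: A=Q[L==i];print(t,S[i,4],*rect(A),"z",np.round(np.median(A[:,2]),4),"px",np.round(C[i]))
E
python3 - <<'E'
from h import *
o,p,d=cam("wrist");save(p,"w2.png")
P=cloud("wrist",d,o)
comps(P,d,.09,.105,.45,.65,-.15,.15,"plate")
comps(P,d,.078,.0885,.45,.65,-.2,.2,"anvil")
goto(o,.5605,.0200,.093,-14.4)
q,M=pose(o);T=(P-q)@M*1000
F=T[(abs(T[:,0])<25)&(abs(T[:,1])<65)&(abs(T[:,1])>30)&(T[:,2]<40)]
for s in(-1,1):
    G=F[F[:,1]*s>0];print(s,len(G), G.max(0) if len(G) else 0,G.min(0) if len(G) else 0)
o,p,d=cam("side");P=cloud("side",d)
o,p,d=cam("scene");P=np.r_[P,cloud("scene",d)]
C=P[(P[:,2]>.03)&(P[:,2]<.3)&(np.hypot(P[:,0]-.595,P[:,1]-.285)<.15)]
r=np.hypot(C[:,0]-.595,C[:,1]-.285);i=np.argsort(r)[:400:50];print(np.round(np.c_[C[i],r[i]],3))
Q=P[(P[:,2]>.12)&(P[:,2]<.131)&(P[:,0]>.3)&(P[:,0]<.58)&(P[:,1]>.24)&(P[:,1]<.45)];
print("rail",len(Q),rect(Q)); 
o2,p,d=cam("scene");comps(cloud("scene",d),d,.115,.132,.3,.62,.2,.5,"railS",60)
E
```

```text
plate 7387 [560.5  20.5] [89.7 60.8] 75.6 z 0.0969 px [279. 196.]
anvil 1981 [573.2  85. ] [44.1 47. ] 73.5 z 0.0848 px [283. 120.]
anvil 2544 [534.4 -74. ] [96.  32.4] 74.4 z 0.0849 px [276. 287.]
shift [ -0.3  -0.4 127.6] yaw -14.3 turn 0.003
-1 11185 [ 19.33749592 -30.01273687  -4.45557245] [ -14.51411358  -64.99775103 -103.46829152]
1 11524 [19.08845945 64.99939034 -4.66563816] [ -12.22642      30.00327083 -103.13323203]
[[0.564 0.203 0.051 0.088]
 [0.556 0.2   0.064 0.093]
 [0.547 0.2   0.043 0.098]
 [0.661 0.21  0.111 0.1  ]
 [0.661 0.209 0.161 0.1  ]
 [0.662 0.21  0.04  0.1  ]
 [0.661 0.209 0.046 0.101]
 [0.658 0.206 0.094 0.101]]
rail 2410 (array([466.6, 341.4]), array([289.4,  37.5]), 36.9)
railS 2143 [466.9 343.3] [287.6  33.8] 37.3 z 0.1241 px [307. 300.]
```

Request:
servo_tool(commands=[[85, 0, 0, 45, 0], [85, 0, 0, 45, 0], [85, 0, 0, 30, 0], [85, 0, 0, 12, 0], [85, 0, 0, 0, 0], [50, 0, 0, 0, 0], [50, 0, 0, 0, 0], [50, 0, 0, 0, 0], [50, 0, 0, 0, 0], [50, 0, 0, 0, 0], [50, 0, 0, 0, 0]])

```text
clock: 5.22
eef_pos: [0.5617, 0.02, 0.0895]
tool_rot: [0.79, 0.613, 0.002, 0.001]
ft_force: [-0.7, 0.1, 5.3]
grip_width: 0.0583
grasp_force: 66.2
```

Request:
servo_tool(commands=[[50, 0, 0, -20, 0], [50, 0, 0, -40, 0], [50, 0, 0, -20, 0], [50, 40, -6, 0, 0], [50, 45, -6, 0, 0], [50, 45, -6, 0, 0], [50, 45, -7, 0, 0], [50, 45, -7, 0, 0], [50, 44, -6, 0, 0], [50, 0, 0, 0, 0], [50, 0, 0, 0, 0]])

```text
clock: 6.6
eef_pos: [0.5876, 0.2847, 0.166]
tool_rot: [0.79, 0.614, -0.002, -0.0]
ft_force: [-0.1, -1.1, -4.5]
grip_width: 0.0583
grasp_force: 66.7
```

```bash
python3 - <<'E'
from h import *
o,p,d=cam("wrist");save(p,"w3.png");print(o["joint_pos"])
goto(o,.59,.285,.0)
P=cloud("wrist",d,o);q,M=pose(o);T=(P-q)@M*1000
F=T[(abs(T[:,0])<60)&(abs(T[:,1])<28)&(T[:,2]<25)&(T[:,2]>-30)];print(len(F),F.max(0),F.min(0),np.median(F,0))
print([ (round(a,3)) for a in np.ptp(F,axis=0)])
comps(P,d,.117,.135,.3,.65,.2,.5,"rail?")
C=P[(P[:,2]>.03)&(np.hypot(P[:,0]-.59,P[:,1]-.285)<.13)&(P[:,2]<.12)]
r=np.hypot(C[:,0]-.59,C[:,1]-.285);i=np.argsort(r)[:400:100];print(np.round(np.c_[C[i],r[i]],3))
E
```

```text
[ 4.51483305e-01  5.86204205e-01  3.36970063e-01  1.32471761e+00
 -5.48176931e-04  2.27181727e+00]
shift [  1.3   2.6 165.9] yaw -14.3 turn 
21000 [45.21652089 27.99944971  5.4024091 ] [-46.23396278 -27.9978337  -29.98264223] [10.46401386  0.19509367 -7.27546761]
[np.float64(91.45), np.float64(55.997), np.float64(35.385)]
rail? 13100 [465.3 342.8] [287.8  34.2] 37.4 z 0.1248 px [112. 145.]
[[0.655 0.209 0.101 0.101]
 [0.66  0.211 0.087 0.102]
 [0.662 0.213 0.083 0.102]
 [0.661 0.212 0.09  0.102]]
```

View pics/w3.png

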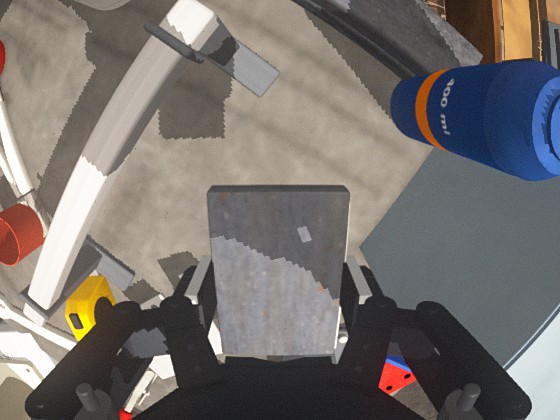

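Picture w3: the plate is held level and centred (210–350, 185–355). The table underneath is clear and the cabinet is to the right. The plate's underside is about 5 mm below the TCP.

Request:
servo_tool(commands=[[50, 0, 2, 45, 0], [50, 0, 0, 45, 0], [50, 0, 0, 40, 0], [50, 0, 0, 15, 0], [50, 0, 0, 8, 0], [50, 0, 0, 4, 0], [50, 0, 0, 2, 0], [50, 0, 0, 0, 0], [50, 0, 0, 0, 0]])

```text
clock: 7.78
eef_pos: [0.5908, 0.285, 0.0091]
tool_rot: [0.79, 0.613, 0.001, 0.0]
ft_force: [-1.2, 1.2, -4.3]
grip_width: 0.0585
grasp_force: 66.7
```

Request:
servo_tool(commands=[[50, 0, 0, 2, 0], [50, 0, 0, 1.5, 0], [50, 0, 0, 0, 0], [50, 0, 0, 0, 0]])

```text
clock: 8.28
eef_pos: [0.5904, 0.2847, 0.0048]
tool_rot: [0.79, 0.613, 0.0, -0.0]
ft_force: [-0.3, 0.3, -4.8]
grip_width: 0.0581
grasp_force: 66.8
```

Request:
servo_tool(commands=[[50, 0, 0, 1, 0], [50, 0, 0, 0, 0], [50, 0, 0, 0, 0]])

```text
clock: 8.65
eef_pos: [0.5904, 0.2848, 0.0047]
tool_rot: [0.79, 0.613, 0.0, 0.0]
ft_force: [-4.5, -0.7, 5.5]
grip_width: 0.0579
grasp_force: 67.9
```

Request:
servo_tool(commands=[[75, 0, 0, 0, 0], [75, 0, 0, 0, 0], [75, 0, 0, 0, 0], [75, 0, 0, 0, 0], [85, 0, 0, -15, 0], [85, 0, 0, -45, 0], [85, 0, 0, -50, 0], [85, 0, 0, -50, 0], [85, 0, 0, 0, -0.17], [85, 0, 0, 0, -0.17], [85, 0, 0, 0, -0.17], [85, 0, 0, 0, -0.17], [85, 0, 0, 0, -0.17], [85, 0, 0, 0, -0.17], [85, 0, 0, 0, -0.17], [85, 0, 0, 0, -0.17], [85, 0, 0, 0, -0.17], [85, 0, 0, 0, -0.17]])

```text
clock: 10.9
eef_pos: [0.5906, 0.2848, 0.1652]
tool_rot: [0.058, 0.998, 0.0, 0.001]
ft_force: [0.3, -0.5, 0.5]
grip_width: 0.085
grasp_force: 0.0
```

```bash
python3 - <<'E'
from h import *
o,p,d=cam("wrist");print(o["joint_pos"][5])
P=cloud("wrist",d,o)
comps(P,d,.054,.07,.38,.65,.05,.3,"strap?")
comps(P,d,.005,.02,.5,.65,.2,.4,"plate")
goto(o,.5445,.1754,.150,94.6)
for n in["side","scene"]:
    o,p,d=cam(n);P=cloud(n,d);comps(P,d,.054,.07,.38,.65,.05,.3,n,50);comps(P,d,.006,.02,.5,.65,.2,.4,"plate",50)
E
```

```text
0.5644692839065113
strap? 2380 [419.9 148.9] [40.6 53.1] 17.2 z 0.0618 px [88. 28.]
strap? 2989 [480.5 174.1] [40.9 52.8] 6.6 z 0.0619 px [122.  90.]
strap? 2910 [544.8 175.5] [40. 53.] 5.4 z 0.0619 px [137. 168.]
strap? 573 [567.8  84.7] [68.  30.9] 44.5 z 0.0632 px [ 67. 215.]
plate 171 [545.8 201.7] [32.7  2.3] 2.5 z 0.0124 px [181. 155.]
plate 6142 [589.2 284.9] [90.2 60.6] 75.5 z 0.0118 px [277. 188.]
plate 783 [591.5 393.8] [30.5 36.7] 37.3 z 0.0077 px [385. 180.]
shift [  33.3 -114.    15. ] yaw 83.4 turn -0.195
side 249 [481.2 171.1] [39.2 54.1] 5.4 z 0.0611 px [280. 231.]
side 254 [545.3 173.4] [40.  55.9] 4.3 z 0.0611 px [308. 231.]
side 272 [420.3 146.1] [40.3 54.2] 19.1 z 0.0611 px [253. 236.]
plate 348 [590.  281.7] [91.4 59.7] 75.6 z 0.0112 px [323. 225.]
scene 363 [421.7 147.8] [40.  54.5] 16.9 z 0.061 px [314. 229.]
scene 394 [482.4 174.4] [40.1 53.2] 6.5 z 0.0611 px [289. 242.]
scene 398 [546.8 174.7] [40.1 54.3] 5.5 z 0.0609 px [259. 247.]
plate 1188 [591.6 284.4] [92.5 60.8] 75.5 z 0.0112 px [246. 307.]
plate 122 [601.9 386.7] [24.8 27.7] 3.0 z 0.0076 px [247. 356.]
```

Request:
servo_tool(commands=[[85, 11, -38, 0, 0], [85, 11, -38, 0, 0], [85, 11, -38, 0, 0], [85, 0, 0, 0, -0.1], [85, 0, 0, 20, -0.1], [85, 0, 0, 45, 0], [85, 0, 0, 40, 0], [85, 0, 0, 20, 0], [85, 0, 0, 0, 0], [45, 0, 0, 0, 0], [45, 0, 0, 0, 0], [45, 0, 0, 0, 0], [45, 0, 0, 0, 0], [45, 0, 0, 0, 0], [45, 0, 0, 0, 0], [45, 0, 0, 0, 0]])

```text
clock: 13.05
eef_pos: [0.5456, 0.1759, 0.0408]
tool_rot: [-0.039, 0.999, 0.0, 0.002]
ft_force: [-0.1, 0.4, 5.5]
grip_width: 0.0507
grasp_force: 64.1
```

Request:
servo_tool(commands=[[45, 0, 0, -20, 0], [45, 0, 0, -45, 0], [45, 0, 0, -45, 0], [45, 0, 0, -10, 0], [45, -4, -44, 0, 0], [45, -4, -44, 0, 0], [45, -4, -44, 0, 0], [45, 0, 0, 0, -0.15], [45, 0, 0, 0, -0.15], [45, 0, 0, 0, -0.15], [45, 0, 0, 0, -0.15], [45, 0, 0, 0, -0.15], [45, 0, 0, 0, -0.15], [45, 0, 0, 0, -0.15], [45, 0, 0, 0, -0.16], [45, 0, 0, 0, 0], [45, 0, 0, 0, 0]])

```text
clock: 15.18
eef_pos: [0.5658, 0.0448, 0.1579]
tool_rot: [-0.6, 0.8, 0.0, -0.001]
ft_force: [0.5, 0.1, -2.4]
grip_width: 0.0507
grasp_force: 63.3
```

```bash
python3 - <<'E'
from h import *
o,p,d=cam("wrist");save(p,"w4.png");print(o["joint_pos"][5])
P=cloud("wrist",d,o);q,M=pose(o)
comps(P,d,.078,.0885,.45,.65,-.2,.2,"anvil")
comps(P,d,q[2]+.01,q[2]+.035,.5,.65,-.02,.12,"crown")
goto(o,.5685,.0454,.067,163.9)
E
```

```text
-1.2078993496751085
anvil 12568 [552.1 -12.6] [178.3  32.4] 73.7 z 0.0848 px [271. 126.]
crown 11926 [564.6  46.2] [41.4 78.6] 75.0 z 0.1789 px [278. 295.]
shift [-1.4 -2.6 90.9] yaw 163.7 turn -0.003
```

View pics/w4.png

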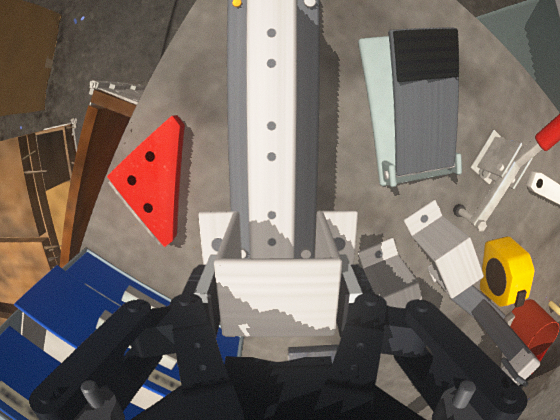

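Picture w4: the strap is held squarely, crown at (278,295), with its legs straddling the bar line that runs up the picture at column ~271. It needs about a 2.6 mm correction.

Request:
servo_tool(commands=[[45, -1.4, -2.6, 20, 0], [45, 0, 0, 30, 0], [45, 0, 0, 20, 0], [45, 0, 0, 10, 0], [45, 0, 0, 6, 0], [45, 0, 0, 0, 0], [45, 0, 0, 0, 0]])

```text
clock: 16.1
eef_pos: [0.5699, 0.0455, 0.0737]
tool_rot: [-0.601, 0.799, -0.0, 0.001]
ft_force: [-0.6, -1.2, -1.3]
grip_width: 0.0509
grasp_force: 63.3
```

Request:
servo_tool(commands=[[45, 0, 1, 3, 0], [45, 0, 0, 2, 0], [45, 0, 0, 0.7, 0], [45, 0, 0, 0, 0], [45, 0, 0, 0, 0]])

```text
clock: 16.73
eef_pos: [0.5683, 0.0458, 0.0678]
tool_rot: [-0.601, 0.799, -0.0, 0.0]
ft_force: [-2.9, 0.3, 5.2]
grip_width: 0.0509
grasp_force: 64.1
```

Request:
servo_tool(commands=[[75, 0, 0, 0, 0], [75, 0, 0, 0, 0], [85, 0, 0, 0, 0], [85, 0, 0, 0, 0], [85, 0, 0, -15, 0], [85, 0, 0, -40, 0], [85, 0, 0, -40, 0], [85, -33, 40, 0, 0.147], [85, 0, 0, 0, 0.147], [85, 0, 0, 0, 0.147], [85, 0, 0, 0, 0.147], [85, 0, 0, 0, 0.147], [85, 0, 0, 0, 0.147], [85, 0, 0, 0, 0.147], [85, 0, 0, 0, 0.144], [85, 0, 0, 0, 0], [85, 0, 0, 0, 0]])

```text
clock: 18.85
eef_pos: [0.5392, 0.0886, 0.1628]
tool_rot: [-0.059, 0.998, 0.0, 0.0]
ft_force: [0.0, -1.1, 0.4]
grip_width: 0.0847
grasp_force: 0.0
```

```bash
python3 - <<'E'
from h import *
o,p,d=cam("wrist")
P=cloud("wrist",d,o)
comps(P,d,.054,.07,.38,.65,.1,.3,"strap?")
comps(P,d,.0865,.1,.45,.65,-.2,.2,"onanvil")
goto(o,.4805,.1740,.040,96.6)
for n in["side","scene"]:
    o,p,d=cam(n);P=cloud(n,d);comps(P,d,.054,.07,.38,.65,.1,.3,n,50);comps(P,d,.086,.1,.45,.65,-.2,.2,"onanvil",50)
E
```

```text
strap? 3569 [419.4 148.1] [40.4 52.8] 17.7 z 0.0618 px [375.  64.]
strap? 3308 [480.3 173.6] [40.2 52.5] 7.1 z 0.0618 px [394. 148.]
onanvil 3436 [567.2  47.9] [40.9 52.8] 74.8 z 0.0889 px [217. 249.]
onanvil 246 [643.  175.3] [ 3.5 20.8] 36.0 z 0.0934 px [363. 346.]
shift [ 48.4  91.7 122.7] yaw 96.8 turn 0.003
side 246 [481.3 171. ] [39.3 53.7] 5.7 z 0.0611 px [280. 231.]
side 267 [419.7 146.4] [40.2 55.7] 19.5 z 0.0611 px [253. 236.]
onanvil 318 [568.2  46. ] [41.8 52.1] 74.8 z 0.0885 px [325. 251.]
scene 363 [421.2 148.3] [41.2 54.1] 18.1 z 0.0609 px [314. 229.]
scene 389 [482.5 174. ] [40.  54.7] 6.0 z 0.061 px [289. 242.]
onanvil 280 [569.   46.3] [43.5 52.5] 77.3 z 0.0879 px [241. 196.]
```

C sits on the anvil as wanted. Now B.

Request:
servo_tool(commands=[[85, 24, 45, 0, 0], [85, 24, 46, 0, 0], [85, 0, 0, 40, 0], [85, 0, 0, 45, 0], [85, 0, 0, 35, 0], [85, 0, 0, 3, 0], [45, 0, 0, 0, 0], [45, 0, 0, 0, 0], [45, 0, 0, 0, 0], [45, 0, 0, 0, 0], [45, 0, 0, 0, 0], [45, 0, 0, 0, 0]])

```text
clock: 20.5
eef_pos: [0.4827, 0.174, 0.0412]
tool_rot: [-0.058, 0.998, 0.001, 0.002]
ft_force: [0.4, -0.2, 5.5]
grip_width: 0.051
grasp_force: 63.9
```

Request:
servo_tool(commands=[[45, 0, 0, -20, 0], [45, 0, 0, -45, 0], [45, 0, 0, -45, 0], [45, 0, 0, -10, 0], [45, -12, -47, 0, 0], [45, -12, -47, 0, 0], [45, -12, -47, 0, 0], [45, -12, -47, 0, 0], [45, 0, 0, 0, -0.147], [45, 0, 0, 0, -0.147], [45, 0, 0, 0, -0.147], [45, 0, 0, 0, -0.147], [45, 0, 0, 0, -0.147], [45, 0, 0, 0, -0.147], [45, 0, 0, 0, -0.147], [45, 0, 0, 0, -0.144], [45, 0, 0, 0, 0], [45, 0, 0, 0, 0]])

```text
clock: 22.75
eef_pos: [0.5497, -0.0077, 0.1584]
tool_rot: [-0.6, 0.8, 0.0, -0.001]
ft_force: [0.2, 0.2, -1.1]
grip_width: 0.0511
grasp_force: 63.3
```

```bash
python3 - <<'E'
from h import *
o,p,d=cam("wrist")
P=cloud("wrist",d,o);q,M=pose(o)
comps(P,d,.078,.0855,.45,.65,-.2,.2,"anvil")
goto(o,.5532,-.0074,.068,163.9)
E
```

```text
anvil 8489 [540.7 -51.8] [142.9  32.3] 73.6 z 0.0846 px [270. 149.]
anvil 470 [583.2  95.3] [17.1 32.1] 72.1 z 0.0846 px [272. 340.]
shift [-1.3 -3.4 90.4] yaw 163.8 turn -0.003
```

Request:
servo_tool(commands=[[45, -1.4, -2.8, 20, 0], [45, 0, 0, 30, 0], [45, 0, 0, 20, 0], [45, 0, 0, 10, 0], [45, 0, 0, 6, 0], [45, 0, 0, 2, 0], [45, 0, 0, 0, 0], [45, 0, 0, 0, 0]])

```text
clock: 23.8
eef_pos: [0.5538, -0.0072, 0.0718]
tool_rot: [-0.601, 0.799, -0.0, 0.001]
ft_force: [0.3, 0.3, -1.2]
grip_width: 0.0512
grasp_force: 63.4
```

Request:
servo_tool(commands=[[45, 0, 0, 2.5, 0], [45, 0, 0, 1.5, 0], [45, 0, 0, 0.5, 0], [45, 0, 0, 0, 0], [75, 0, 0, 0, 0], [75, 0, 0, 0, 0], [85, 0, 0, 0, 0], [85, 0, 0, 0, 0], [85, 0, 0, -15, 0], [85, 0, 0, -40, 0], [85, 0, 0, -40, 0], [85, -30, 45, 0, 0], [85, -30, 45, 0, 0.163], [85, 0, 0, 0, 0.163], [85, 0, 0, 0, 0.163], [85, 0, 0, 0, 0.163], [85, 0, 0, 0, 0.163], [85, 0, 0, 0, 0.163], [85, 0, 0, 0, 0], [85, 0, 0, 0, 0]])

```text
clock: 26.3
eef_pos: [0.4838, 0.0755, 0.1622]
tool_rot: [-0.156, 0.988, -0.0, 0.0]
ft_force: [-0.0, 0.3, -0.1]
grip_width: 0.0847
grasp_force: 0.0
```

```bash
python3 - <<'E'
from h import *
o,p,d=cam("wrist")
P=cloud("wrist",d,o)
comps(P,d,.054,.07,.38,.65,.1,.3,"strap?")
comps(P,d,.0865,.1,.45,.65,-.2,.2,"onanvil")
goto(o,.4195,.1483,.040,107.7)
for n in["side","scene"]:
    o,p,d=cam(n);P=cloud(n,d);comps(P,d,.054,.07,.38,.65,.1,.3,n,50);comps(P,d,.086,.1,.45,.65,-.2,.2,"onanvil",50)
E
```

```text
strap? 3268 [419.1 148. ] [39.9 52.4] 17.6 z 0.0618 px [390. 160.]
onanvil 2040 [551.6  -6.9] [40.  52.5] 74.0 z 0.0889 px [146. 261.]
onanvil 2433 [567.3  47.7] [40.2 53.7] 74.7 z 0.0888 px [213. 302.]
shift [ 38.8  89.1 122.1] yaw 108.0 turn 0.005
side 266 [420.3 145.4] [40.2 55.6] 19.2 z 0.0612 px [253. 236.]
onanvil 317 [568.7  47.9] [46.4 51.6] 74.1 z 0.0885 px [325. 251.]
onanvil 389 [552.7  -8.9] [44.6 51.6] 73.4 z 0.0884 px [320. 268.]
scene 361 [420.7 148.6] [41.2 53.2] 17.8 z 0.061 px [314. 229.]
scene 55 [583.5 104.6] [ 7.  27.9] 84.9 z 0.0626 px [238. 222.]
onanvil 260 [554.1  -6.8] [43.5 51.8] 73.2 z 0.0879 px [245. 178.]
onanvil 274 [569.2  47.6] [41.9 51.6] 74.9 z 0.0881 px [241. 196.]
```

Request:
servo_tool(commands=[[85, 19, 44, 0, 0], [85, 20, 45, 0, 0], [85, 0, 0, 40, 0], [85, 0, 0, 45, 0], [85, 0, 0, 34, 0], [85, 0, 0, 3, 0], [45, 0, 0, 0, 0], [45, 0, 0, 0, 0], [45, 0, 0, 0, 0], [45, 0, 0, 0, 0], [45, 0, 0, 0, 0], [45, 0, 0, 0, 0]])

```text
clock: 27.95
eef_pos: [0.421, 0.1488, 0.0415]
tool_rot: [-0.155, 0.988, 0.0, 0.002]
ft_force: [-0.4, -0.5, 7.2]
grip_width: 0.0513
grasp_force: 63.7
```

Request:
servo_tool(commands=[[45, 0, 0, -20, 0], [45, 0, 0, -45, 0], [45, 0, 0, -45, 0], [45, 0, 0, -10, 0], [45, -9, -47, 0, 0], [45, -9, -47, 0, 0], [45, -9, -47, 0, 0], [45, -10, -47, 0, 0], [45, -10, -47, 0, 0], [45, 0, 0, 0, -0.14], [45, 0, 0, 0, -0.14], [45, 0, 0, 0, -0.14], [45, 0, 0, 0, -0.14], [45, 0, 0, 0, -0.14], [45, 0, 0, 0, -0.14], [45, 0, 0, 0, -0.137], [45, 0, 0, 0, 0], [45, 0, 0, 0, 0]])

```text
clock: 30.2
eef_pos: [0.5354, -0.0611, 0.1589]
tool_rot: [-0.6, 0.8, 0.0, -0.0]
ft_force: [0.3, 0.3, -2.0]
grip_width: 0.0509
grasp_force: 63.2
```

```bash
python3 - <<'E'
from h import *
o,p,d=cam("wrist")
P=cloud("wrist",d,o);q,M=pose(o)
comps(P,d,.078,.0855,.45,.65,-.2,.2,"anvil")
goto(o,.5377,-.0602,.068,163.9)
E
```

```text
anvil 5058 [533. -78.] [88.6 32.1] 73.7 z 0.0846 px [272. 191.]
shift [-1.5 -2.1 90.9] yaw 163.7 turn -0.004
```

Request:
servo_tool(commands=[[45, -1.4, -2, 20, 0], [45, 0, 0, 30, 0], [45, 0, 0, 20, 0], [45, 0, 0, 10, 0], [45, 0, 0, 6, 0], [45, 0, 0, 2, 0], [45, 0, 0, 0, 0], [45, 0, 0, 0, 0]])

```text
clock: 31.25
eef_pos: [0.5387, -0.0603, 0.0723]
tool_rot: [-0.6, 0.8, -0.0, 0.0]
ft_force: [-0.1, -0.0, -1.1]
grip_width: 0.0512
grasp_force: 63.3
```

Request:
servo_tool(commands=[[45, 0, 0, 2.5, 0], [45, 0, 0, 1.7, 0], [45, 0, 0, 0.6, 0], [45, 0, 0, 0, 0], [75, 0, 0, 0, 0], [75, 0, 0, 0, 0], [85, 0, 0, 0, 0], [85, 0, 0, 0, 0], [85, 0, 0, -15, 0], [85, 0, 0, -40, 0], [85, 0, 0, -40, 0], [60, -40, 20, 0, 0], [60, -40, 20, 0, 0], [60, 0, 0, 0, 0], [60, 0, 0, 0, 0]])

```text
clock: 33.12
eef_pos: [0.5224, 0.0276, 0.1626]
tool_rot: [-0.601, 0.799, -0.001, 0.0]
ft_force: [1.1, -0.9, 0.3]
grip_width: 0.0602
grasp_force: 0.0
```

```bash
python3 - <<'E'
from h import *
o,p,d=cam("wrist");save(p,"w5.png")
P=cloud("wrist",d,o)
comps(P,d,.0865,.1,.45,.65,-.2,.2,"onanvil")
comps(P,d,.02,.07,.36,.48,-.12,.1,"pedal")
goto(o,.42,-.045,.1)
for r in viewer.spot_point("wrist","pedal_pad")[:2]:
    i,j=[int(round(q)) for q in r["pixel"]];print(r["p"],i,j,toworld("wrist",(i,j),d[i,j],o))
for n in["side","scene"]:
    o,p,d=cam(n);P=cloud(n,d);comps(P,d,.086,.1,.45,.65,-.2,.2,"onanvil",50)
    for r in viewer.spot_point(n,"pedal_pad")[:2]:
        i,j=[int(round(q)) for q in r["pixel"]];print(r["p"],i,j,toworld(n,(i,j),d[i,j],o))
E
```

```text
onanvil 4781 [537.2 -59.8] [40.  52.1] 74.0 z 0.0888 px [217. 102.]
onanvil 4295 [552.2  -7.5] [40.  51.8] 74.1 z 0.0888 px [220. 184.]
onanvil 2772 [567.3  47.2] [40.5 52.3] 75.4 z 0.0888 px [230. 256.]
pedal 10213 [424.4   2.1] [128.9  78.7] 84.5 z 0.046 px [381. 130.]
pedal 255 [365.4  95.6] [23.  11.3] 43.4 z 0.0442 px [456. 222.]
shift [98.2 78.2 62.5] yaw 163.8 turn 
0.73 86 381 [ 0.42183974 -0.04132594  0.05936069]
onanvil 321 [567.8  45. ] [44.4 51.7] 74.7 z 0.0884 px [325. 252.]
onanvil 384 [553.5  -6.7] [45.6 52.2] 75.0 z 0.0883 px [320. 268.]
onanvil 470 [537.4 -62.9] [42.9 52.4] 73.0 z 0.0885 px [314. 286.]
0.86 292 245 [ 0.4181201  -0.04782955  0.05985073]
onanvil 182 [538.6 -59.8] [47.1 51.2] 71.2 z 0.088 px [251. 163.]
onanvil 251 [554.2  -7. ] [41.5 52.3] 72.9 z 0.088 px [245. 178.]
onanvil 282 [569.   45.7] [45.4 51.8] 74.6 z 0.0881 px [241. 196.]
0.78 173 298 [ 0.42154882 -0.03477083  0.05562101]
```

View pics/w5.png

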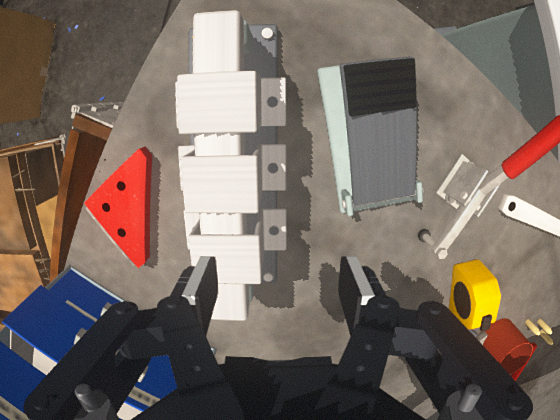

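Picture w5: all three straps sit on the bar, crowns at (217,102), (220,184) and (230,256), and the pedal pad is at (381,86). Next I close the fingers and press the pad at (0.4205, -0.042).

Request:
servo_tool(commands=[[0, 32, 26, 0, 0], [0, 32, 26, 0, 0], [0, 32, 26, 0, 0], [0, 0, 0, 40, 0], [0, 0, 0, 40, 0], [0, 0, 0, 7, 0], [0, 0, 0, 0, 0], [0, 0, 0, 0, 0]])

```text
clock: 34.42
eef_pos: [0.4219, -0.0429, 0.0762]
tool_rot: [-0.6, 0.8, -0.001, 0.001]
ft_force: [-0.2, 0.2, 0.4]
grip_width: -0.0003
grasp_force: 0.0
```

Request:
servo_tool(commands=[[0, 0, 0, 10, 0], [0, 0, 0, 6, 0], [0, 0, 0, 6, 0], [0, 0, 0, 6, 0], [0, 0, 0, 4, 0], [0, 0, 0, 2, 0], [0, 0, 0, 1, 0], [0, 0, 0, 0, 0], [0, 0, 0, 0, 0]])

```text
clock: 35.55
eef_pos: [0.4218, -0.0451, 0.041]
tool_rot: [-0.6, 0.8, -0.003, -0.001]
ft_force: [-0.4, -6.3, 10.0]
grip_width: -0.0001
grasp_force: 5.0
```

Request:
servo_tool(commands=[[0, 0, 0, 1, 0], [0, 0, 0, 1, 0], [0, 0, 0, 0.5, 0], [0, 0, 0, 0, 0]])

```text
clock: 36.05
eef_pos: [0.4219, -0.0452, 0.0403]
tool_rot: [-0.6, 0.8, -0.004, -0.0]
ft_force: [-6.6, -5.8, 28.2]
grip_width: 0.0
grasp_force: 14.2
```

Request:
servo_tool(commands=[[0, 0, 0, 0, 0], [0, 0, 0, 0, 0], [0, 0, 0, 0, 0], [0, 0, 0, 0, 0], [0, 0, 0, 0, 0], [0, 0, 0, 0, 0], [0, 0, 0, 0, 0], [0, 0, 0, 0, 0], [0, 0, 0, 0, 0]])

```text
clock: 37.17
eef_pos: [0.4219, -0.0452, 0.0403]
tool_rot: [-0.6, 0.8, -0.004, -0.0]
ft_force: [-6.1, -6.8, 28.8]
grip_width: 0.0001
grasp_force: 14.1
```

```bash
python3 - <<'E'
from h import *
print(status.get_obs()["ft_force"])
for n in["side","scene"]:
    o,p,d=cam(n);P=cloud(n,d);comps(P,d,.086,.1,.45,.65,-.2,.2,"onanvil",50)
    if n=="side": save(p[200:340,180:400].repeat(3,0).repeat(3,1),"s6.png")
E
```

```text
[-6.11138235 -6.77962799 28.75566366]
onanvil 319 [567.9  45.6] [41.2 51.8] 74.7 z 0.0885 px [325. 251.]
onanvil 385 [552.7  -9.3] [41.2 51.9] 73.3 z 0.0885 px [320. 268.]
onanvil 470 [537.9 -61.1] [42.8 51.9] 73.6 z 0.0886 px [314. 286.]
onanvil 221 [539.  -60.2] [41.8 51.3] 73.9 z 0.0879 px [249. 163.]
onanvil 253 [553.5  -8.7] [45.9 51.4] 73.8 z 0.088 px [245. 178.]
onanvil 283 [569.8  49.7] [46.5 51.6] 74.3 z 0.088 px [241. 196.]
```

View pics/s6.png

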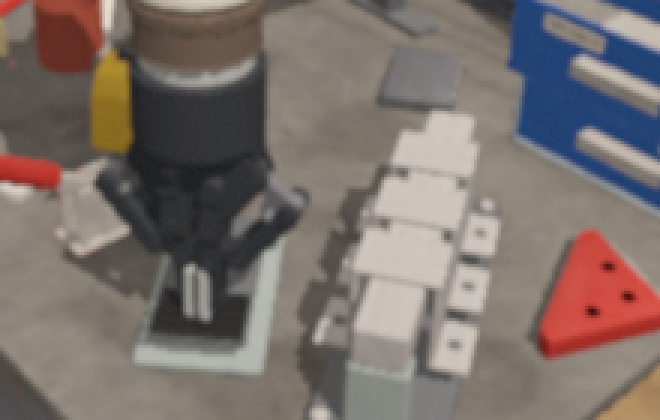

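Picture s6: closed fingers hold the pad fully down, and all three straps are still on the bar. Releasing now.

Request:
servo_tool(commands=[[0, 0, 0, -10, 0], [0, 0, 0, -20, 0], [0, 0, 0, -40, 0], [85, 0, 0, -40, 0], [85, -40, -20, -10, 0], [85, -40, -20, 0, 0], [85, 0, 0, 0, 0], [85, 0, 0, 0, 0]])

```text
clock: 38.28
eef_pos: [0.48, 0.0229, 0.1564]
tool_rot: [-0.601, 0.799, 0.001, -0.001]
ft_force: [-0.5, 0.6, 0.3]
grip_width: 0.0848
grasp_force: 0.0
```

```bash
python3 - <<'E'
from h import *
o,p,d=cam("wrist")
P=cloud("wrist",d,o)
comps(P,d,.0865,.1,.45,.65,-.2,.2,"onanvil")
comps(P,d,.02,.07,.36,.48,-.12,.1,"pedal")
goto(o,.5678,.0470,.068,163.9)
A=[]
for n in["side","scene"]:
    o,p,d=cam(n);A.append(cloud(n,d));comps(A[-1],d,.086,.1,.45,.65,-.2,.2,"onanvil",50)
    for r in viewer.spot_point(n,"pedal_pad")[:1]:
        i,j=[int(round(q)) for q in r["pixel"]];print(r["p"],i,j,toworld(n,(i,j),d[i,j],o))
A=np.concatenate(A)
u=np.array([np.cos(np.radians(37.3)),np.sin(np.radians(37.3))]);w=np.array([-u[1],u[0]])
D=A[:,:2]-[.466,.343];a=D@u;b=D@w
H,_,_=np.histogram2d(a,b,bins=[np.arange(-.24,.25,.04),np.arange(-.2,.21,.04)])
Z=np.full(H.shape,0.)
k=(abs(a)<.24)&(abs(b)<.2)&(A[:,2]<.5)
ia=((a[k]+.24)//.04).astype(int);ib=((b[k]+.2)//.04).astype(int)
np.maximum.at(Z,(np.clip(ia,0,11),np.clip(ib,0,9)),A[k,2]);print((Z*1000).astype(int))
E
```

```text
onanvil 4367 [537.3 -60. ] [39.7 53. ] 73.7 z 0.0889 px [158. 130.]
onanvil 3839 [552.   -7.1] [40.5 52.2] 73.8 z 0.0888 px [165. 210.]
onanvil 1499 [567.   47.1] [40.8 52.4] 74.2 z 0.0887 px [179. 275.]
pedal 11241 [425.   2.] [128.7  75.9] 84.2 z 0.0465 px [334. 148.]
pedal 271 [365.4  95.7] [23.2 11.2] 40.9 z 0.0444 px [419. 242.]
shift [-47.7 -77.9  88.2] yaw 163.8 turn -0.001
onanvil 317 [567.8  45.2] [40.6 51.9] 74.0 z 0.0884 px [325. 251.]
onanvil 387 [553.2  -8.5] [42.7 51.8] 74.7 z 0.0884 px [320. 268.]
onanvil 472 [537.7 -62.1] [41.6 51.7] 73.7 z 0.0885 px [314. 286.]
0.72 292 245 [ 0.41812663 -0.04790645  0.05991456]
onanvil 211 [539.1 -59.9] [43.3 51.6] 74.2 z 0.088 px [249. 163.]
onanvil 252 [554.   -7.7] [45.3 51.3] 73.9 z 0.088 px [245. 178.]
onanvil 284 [568.6  44.2] [49.8 52. ] 72.3 z 0.0878 px [241. 196.]
0.71 170 297 [ 0.42242706 -0.04357649  0.05783028]
[[230  50   2  64  63   3   2   0  33  34]
 [  8  52   3  65  69   4  62  60  60  11]
 [  2   3   3   8 128 127  62  60  58   1]
 [  2   4   3   7 130 130  10  14  11 409]
 [  2   3   3   3 127 127   2   3 401 412]
 [  2   3   3   3 126 127   2   3 398 424]
 [ 12  14  15   3 127 126   2   4 384 422]
 [ 14  15  14  13 126 127   4   3 361 413]
 [  2  14  14  13 132 131   8  91  92 382]
 [  3   2   3   9 129 130  10  92  56 295]
 [191 186   3   4   2  54  56  14 268 294]
 [202 189  62  63  63  62  63 220 258   0]]
```

```bash
python3 - <<'E'
from h import *
A=[]
for n in["side","scene"]:
    o,p,d=cam(n);A.append(cloud(n,d))
A=np.concatenate(A)
u=np.array([np.cos(np.radians(37.3)),np.sin(np.radians(37.3))]);w=np.array([-u[1],u[0]])
D=A[:,:2]-[.466,.343];a=D@u;b=D@w
for lo in np.arange(-.28,.2,.06):
  print(round(lo,2),end=": ")
  for z in np.arange(.06,.6,.09):
    k=(a>lo)&(a<lo+.06)&(A[:,2]>z)&(A[:,2]<z+.09)&(abs(b)>.03)&(abs(b)<.25)
    bp=b[k&(b>0)];bn=b[k&(b<0)]
    print((round(np.percentile(bn,98),2) if len(bn)>20 else '-',round(np.percentile(bp,2),2) if len(bp)>20 else '-'),end=" ")
  print()
E
```

```text
-0.28: ('-', '-') (np.float64(-0.21), '-') (np.float64(-0.21), '-') ('-', '-') ('-', '-') ('-', '-') ('-', '-') 
-0.22: (np.float64(-0.03), '-') (np.float64(-0.2), '-') (np.float64(-0.2), '-') (np.float64(-0.23), '-') (np.float64(-0.21), '-') (np.float64(-0.22), '-') ('-', '-') 
-0.16: ('-', '-') ('-', '-') (np.float64(-0.23), '-') (np.float64(-0.23), '-') (np.float64(-0.23), '-') (np.float64(-0.23), '-') ('-', '-') 
-0.1: ('-', '-') ('-', np.float64(0.16)) ('-', np.float64(0.15)) ('-', np.float64(0.15)) ('-', '-') ('-', '-') ('-', '-') 
-0.04: ('-', np.float64(0.25)) ('-', np.float64(0.16)) ('-', np.float64(0.14)) ('-', np.float64(0.14)) ('-', np.float64(0.19)) ('-', '-') ('-', '-') 
0.02: (np.float64(-0.22), '-') (np.float64(-0.22), np.float64(0.17)) ('-', np.float64(0.14)) ('-', np.float64(0.14)) ('-', np.float64(0.21)) ('-', '-') ('-', '-') 
0.08: (np.float64(-0.22), np.float64(0.11)) (np.float64(-0.22), '-') ('-', np.float64(0.18)) ('-', np.float64(0.19)) ('-', '-') ('-', '-') ('-', '-') 
0.14: (np.float64(-0.15), np.float64(0.11)) (np.float64(-0.15), '-') ('-', np.float64(0.14)) ('-', np.float64(0.23)) ('-', '-') ('-', '-') ('-', '-') 
0.2: (np.float64(-0.04), np.float64(0.03)) (np.float64(-0.15), np.float64(0.12)) ('-', np.float64(0.13)) ('-', '-') ('-', '-') ('-', '-') ('-', '-')
```

Request:
servo_tool(commands=[[85, -24, -39, 0, 0], [85, -24, -39, 0, 0], [85, 0, 0, 30, 0], [85, 0, 0, 30, 0], [85, 0, 0, 25, 0], [85, 0, 0, 3, 0], [45, 0, 0, 0, 0], [45, 0, 0, 0, 0], [45, 0, 0, 0, 0], [45, 0, 0, 0, 0], [45, 0, 0, 0, 0], [45, 0, 0, 0, 0]])

```text
clock: 40.12
eef_pos: [0.5706, 0.0474, 0.0711]
tool_rot: [-0.6, 0.8, -0.001, 0.001]
ft_force: [-1.9, -0.6, 5.7]
grip_width: 0.0509
grasp_force: 63.3
```

Request:
servo_tool(commands=[[45, 0, 0, -15, 0], [45, 0, 0, -35, 0], [45, 0, 0, -40, 0], [45, 0, 0, -40, 0.128], [45, 0, 0, 0, 0.128], [45, 0, 0, 0, 0.128], [45, 0, 0, 0, 0.128], [45, 0, 0, 0, 0.125], [45, -22, 42, 0, 0], [45, -22, 42, 0, 0], [45, -22, 42, 0, 0], [45, -22, 42, 0, 0], [45, -22, 42, 0, 0], [45, -22, 43, 0, 0], [45, -22, 43, 0, 0], [45, 0, 0, 0, 0], [45, 0, 0, 0, 0], [45, 0, 0, 0, 0]])

```text
clock: 42.38
eef_pos: [0.5128, 0.3748, 0.1995]
tool_rot: [-0.319, 0.948, -0.0, -0.0]
ft_force: [-0.5, 0.6, -1.5]
grip_width: 0.0509
grasp_force: 63.2
```

```bash
python3 - <<'E'
from h import *
o,p,d=cam("wrist");save(p,"w7.png");print(o["joint_pos"])
P=cloud("wrist",d,o);q,M=pose(o)
comps(P,d,.119,.132,.3,.65,.2,.5,"rail")
comps(P,d,.086,.095,.5,.65,-.15,.15,"onanvil")
goto(o,.5121,.3782,.115,127.3)
E
```

```text
[ 6.31332918e-01  5.31547970e-01  3.32643591e-01  1.37223071e+00
 -2.59574123e-04 -1.83416577e-02]
rail 9083 [459.9 339.8] [171.4  24.4] 37.3 z 0.1247 px [282. 122.]
shift [-1.5  3.1 84.5] yaw 127.2 turn -0.001
```

View pics/w7.png

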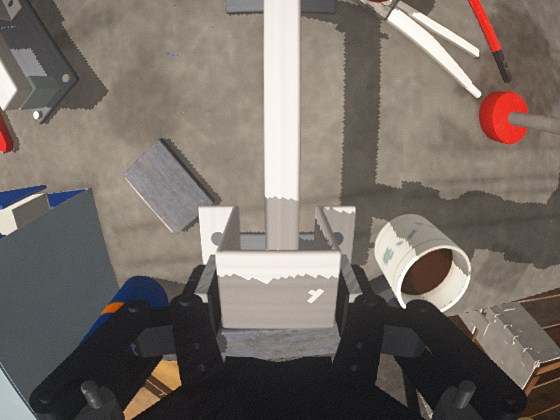

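Picture w7: the strap is held at (278,290), straddling the rail bar (column ~282). The mug is at (425,265), clear of the right finger.

Request:
servo_tool(commands=[[45, -1.5, 3.5, 20, 0], [45, 0, 0, 30, 0], [45, 0, 0, 20, 0], [45, 0, 0, 10, 0], [45, 0, 0, 4, 0], [45, 0, 0, 0, 0], [45, 0, 0, 0, 0]])

```text
clock: 43.3
eef_pos: [0.5122, 0.3801, 0.1164]
tool_rot: [-0.32, 0.947, 0.0, 0.001]
ft_force: [-0.4, 0.2, -1.2]
grip_width: 0.051
grasp_force: 63.1
```

Request:
servo_tool(commands=[[45, 0, 0, 3, 0], [45, 0, 0, 2, 0], [45, 0, 0, 0.7, 0], [45, 0, 0, 0, 0], [65, 0, 0, 0, 0], [70, 0, 0, 0, 0], [70, 0, 0, 0, 0], [70, 0, 0, -10, 0], [70, 0, 0, -40, 0], [70, 0, 0, -40, 0], [70, 22, -37, 0, 0], [70, 22, -37, 0, 0], [85, 22, -37, 0, 0], [85, 22, -37, 0, 0], [85, 22, -37, 0, 0], [85, 22, -37, 0, 0], [85, 22, -37, 0, 0], [85, 0, 0, 0, 0], [85, 0, 0, 0, 0]])

```text
clock: 45.68
eef_pos: [0.5463, 0.0806, 0.2002]
tool_rot: [-0.32, 0.948, 0.0, 0.0]
ft_force: [-0.4, -0.1, 0.4]
grip_width: 0.0851
grasp_force: 0.0
```

```bash
cat > chk.py <<'E'
from h import *
import sys
o,p,d=cam("wrist");save(p,sys.argv[1]);print("j6",o["joint_pos"][5])
P=cloud("wrist",d,o)
comps(P,d,.086,.095,.5,.65,-.15,.15,"onanvil");comps(P,d,.127,.14,.3,.65,.2,.5,"onrail")
g=[float(v) for v in sys.argv[2:]];goto(o,*g)
for n in["side","scene"]:
    o,p,d=cam(n);P=cloud(n,d);comps(P,d,.086,.1,.45,.65,-.2,.2,n+" onanvil",50)
    comps(P,d,.1275,.14,.35,.6,.25,.45,"onrail",30)
E
python3 chk.py w8.png .5525 -.0075 .071 163.9
```

```text
j6 -0.5046232551959218
onanvil 5854 [543.5 -50.9] [84.3 54.3] 67.1 z 0.0889 px [148. 106.]
onrail 592 [508.5 379.8] [41.6 53.1] 37.5 z 0.1286 px [517. 343.]
shift [ 48.6 -73.8 129.1] yaw 127.3 turn -0.639
side onanvil 899 [544.9 -51.7] [85.4 52.9] 67.9 z 0.0885 px [317. 284.]
onrail 74 [508.7 376. ] [36.6 51.4] 29.4 z 0.1284 px [289. 169.]
scene onanvil 417 [545.5 -49.8] [83.6 52.3] 67.0 z 0.0879 px [246. 167.]
onrail 39 [374.3 272. ] [ 5.5 31.7] 38.5 z 0.1289 px [353. 252.]
onrail 477 [511.3 379.7] [40.4 51.1] 37.4 z 0.1286 px [293. 314.]
onrail 61 [559.9 414. ] [ 6. 34.] 37.8 z 0.1291 px [267. 337.]
```

The first strap hangs well. The two straps on the anvil now read as one blob, so one was knocked. I'll look.

View pics/w8.png

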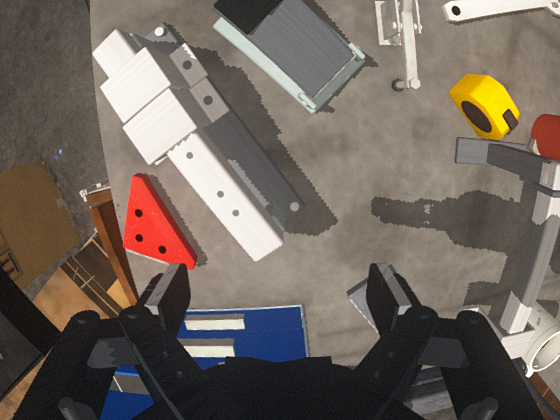

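```bash
python3 - <<'E'
from h import *
o,p,d=cam("wrist");P=cloud("wrist",d,o)
K=P[(P[:,2]>.0865)&(P[:,2]<.095)&(abs(P[:,1]+.05)<.09)&(P[:,0]>.48)&(P[:,0]<.62)]
c=np.array([.5532,-.0074]);u=np.array([.278,.9605]);v=np.array([.9605,-.278])
D=(K[:,:2]-c)*1000;a=D@u;b=D@v
for s in np.arange(-105,25,5):
    k=(a>s)&(a<s+5)
    if k.sum()>5: print(s,k.sum(),round(b[k].min()),round(b[k].max()),round(K[k,2].mean()*1000,1))
E
```

```text
-90 6 -13 20 87.0
-85 255 -26 25 88.8
-80 340 -26 26 88.9
-75 351 -26 26 89.0
-70 344 -26 26 89.0
-65 363 -26 26 88.9
-60 352 -26 26 89.0
-55 363 -25 27 89.0
-50 378 -25 29 88.8
-45 354 -24 31 88.7
-40 379 -22 31 88.8
-35 375 -21 31 88.9
-30 373 -21 31 88.9
-25 377 -21 31 88.9
-20 381 -21 31 88.9
-15 388 -20 32 88.9
-10 380 -20 32 88.8
-5 68 -20 17 88.4
```

Picture w8: both remaining straps are still on the bar, crowns at (137,85) and (163,125), but strap B slid along against A. B's centre is now about (0.552, -0.031) with a 2° skew. I'll grip it there.

Request:
servo_tool(commands=[[85, 31, -45, 0, 0], [85, 31, -46, 0, 0], [85, 0, 0, 0, -0.122], [85, 0, 0, 0, -0.121], [85, 0, 0, 0, -0.121], [85, 0, 0, 0, -0.121], [85, 0, 0, 0, -0.121], [85, 0, 0, 40, 0], [85, 0, 0, 40, 0], [85, 0, 0, 0, 0]])

```text
clock: 47.12
eef_pos: [0.549, -0.0285, 0.1165]
tool_rot: [-0.589, 0.808, 0.003, -0.003]
ft_force: [-0.2, 0.0, -0.1]
grip_width: 0.0848
grasp_force: 0.0
```

```bash
python3 - <<'E'
from h import *
o,p,d=cam("wrist");P=cloud("wrist",d,o);goto(o,.552,-.030,.071,162)
K=P[(P[:,2]>.0865)&(P[:,2]<.095)&(abs(P[:,1]+.05)<.09)&(P[:,0]>.48)&(P[:,0]<.62)]
c=np.array([.5532,-.0074]);u=np.array([.278,.9605]);v=np.array([.9605,-.278])
D=(K[:,:2]-c)*1000;a=D@u;b=D@v
for s in np.arange(-105,25,10):
    k=(a>s)&(a<s+5)
    if k.sum()>5: print(s,k.sum(),round(b[k].min()),round(b[k].max()),round(K[k,2].mean()*1000,1))
E
```

```text
shift [ 0.4 -3.6 45.5] yaw 162.1 turn 0.002
-95 7 -13 11 86.6
-85 899 -27 25 88.7
-75 986 -26 26 88.9
-65 936 -25 26 88.9
-55 897 -25 27 88.9
-45 878 -24 30 88.6
-35 806 -21 31 88.8
-25 751 -21 31 88.8
-15 714 -20 32 88.9
-5 27 -19 3 88.1
```

Request:
servo_tool(commands=[[85, 0, -3, 20, 0], [85, 0, 0, 22, 0], [85, 0, 0, 3, 0], [85, 0, 0, 0, 0], [45, 0, 0, 0, 0], [45, 0, 0, 0, 0], [45, 0, 0, 0, 0], [45, 0, 0, 0, 0], [45, 0, 0, 0, 0], [45, 0, 0, 0, 0]])

```text
clock: 48.42
eef_pos: [0.5543, -0.0302, 0.076]
tool_rot: [-0.588, 0.809, 0.0, 0.0]
ft_force: [-3.7, 1.0, 6.5]
grip_width: 0.0508
grasp_force: 65.1
```

Request:
servo_tool(commands=[[45, 0, 0, -15, 0], [45, 0, 0, -35, 0], [45, 0, 0, -40, 0], [45, 0, 0, -40, 0.122], [45, 0, 0, 0, 0.121], [45, 0, 0, 0, 0.121], [45, 0, 0, 0, 0.121], [45, 0, 0, 0, 0.121], [45, -19, 44, 0, 0], [45, -19, 44, 0, 0], [45, -19, 44, 0, 0], [45, -19, 44, 0, 0], [45, -20, 44, 0, 0], [45, -20, 44, 0, 0], [45, -20, 44, 0, 0], [45, -20, 44, 0, 0], [45, 0, 0, 0, 0], [45, 0, 0, 0, 0], [45, 0, 0, 0, 0]])

```text
clock: 50.8
eef_pos: [0.4659, 0.3428, 0.2049]
tool_rot: [-0.319, 0.948, -0.0, 0.0]
ft_force: [-0.0, 0.1, -1.0]
grip_width: 0.0505
grasp_force: 64.2
```

```bash
python3 - <<'E'
from h import *
o,p,d=cam("wrist")
P=cloud("wrist",d,o);q,M=pose(o)
comps(P,d,.119,.127,.3,.65,.2,.5,"rail")
T=(P-q)@M*1000;K=T[(abs(T[:,0])<17)&(abs(T[:,1])<20)&(T[:,2]<-2)&(T[:,2]>-40)];print("crown tool z",np.median(K[:,2]),len(K))
comps(P,d,.086,.095,.5,.65,-.15,.15,"onanvil")
goto(o,.4657,.3440,.118,127.3)
E
```

```text
rail 1158 [359.7 263.3] [22.7 24.2] 38.0 z 0.1247 px [277.  25.]
rail 6772 [426.  315.3] [133.9  32.5] 38.6 z 0.1247 px [277. 144.]
rail 722 [545.8 406.5] [26.1 33.4] 34.7 z 0.1247 px [278. 332.]
rail 308 [569.4 423.1] [16.6 22.7] 37.1 z 0.1247 px [278. 354.]
crown tool z -12.8745890445187 5570
shift [-0.6  1.1 86.9] yaw 127.2 turn -0.002
```

Request:
servo_tool(commands=[[45, -0.6, 0.8, 20, 0], [45, 0, 0, 30, 0], [45, 0, 0, 20, 0], [45, 0, 0, 10, 0], [45, 0, 0, 4, 0], [45, 0, 0, 0, 0], [45, 0, 0, 0, 0]])

```text
clock: 51.72
eef_pos: [0.466, 0.3454, 0.1216]
tool_rot: [-0.32, 0.947, 0.0, 0.001]
ft_force: [0.1, 0.3, -1.6]
grip_width: 0.0507
grasp_force: 64.2
```

Request:
servo_tool(commands=[[45, 0, 0, 3, 0], [45, 0, 0, 2, 0], [45, 0, 0, 0.8, 0], [45, 0, 0, 0, 0], [65, 0, 0, 0, 0], [75, 0, 0, 0, 0], [80, 0, 0, 0, 0], [85, 0, 0, -10, 0], [85, 0, 0, -40, 0], [85, 0, 0, -35, 0], [85, 19, -42, 0, 0], [85, 19, -42, 0, 0], [85, 19, -42, 0, 0], [85, 19, -42, 0, 0], [85, 19, -42, 0, 0], [85, 19, -42, 0, 0], [85, 19, -42, 0, 0], [85, 0, 0, 0, 0], [85, 0, 0, 0, 0]])

```text
clock: 54.1
eef_pos: [0.5379, 0.0307, 0.2002]
tool_rot: [-0.32, 0.948, 0.0, 0.0]
ft_force: [-1.1, 0.8, -0.4]
grip_width: 0.085
grasp_force: 0.0
```

```bash
python3 chk.py w9.png .5349 -.0708 .071 163.9
```

```text
j6 -0.59392844396745
onanvil 3156 [535.5 -69.9] [42.3 52.3] 72.3 z 0.0889 px [177. 127.]
onrail 759 [462.2 343.5] [41.2 52.9] 37.7 z 0.1287 px [540. 326.]
onrail 436 [508.1 378.8] [40.1 53.7] 35.0 z 0.1287 px [526. 361.]
shift [ 64.  -79.  129.2] yaw 127.3 turn -0.639
side onanvil 486 [536.5 -71.6] [41.4 51.6] 71.4 z 0.0885 px [314. 290.]
onrail 34 [498.2 372.5] [19.7 45. ] 22.3 z 0.1285 px [286. 169.]
onrail 103 [463.1 340.5] [41.2 54.5] 36.4 z 0.1284 px [273. 173.]
scene onanvil 222 [537.3 -69.6] [44.7 51. ] 73.4 z 0.0877 px [249. 160.]
onrail 42 [373.6 272.4] [ 6.3 32. ] 36.9 z 0.1291 px [353. 252.]
onrail 422 [464.3 344.7] [39.9 51.3] 37.6 z 0.1287 px [315. 292.]
onrail 477 [511.6 379.9] [40.2 51.1] 37.5 z 0.1287 px [293. 314.]
onrail 67 [559.8 413.8] [ 5.8 33.9] 36.3 z 0.1293 px [268. 337.]
```

Request:
servo_tool(commands=[[85, 31, -39, 0, 0], [85, 31, -40, 0, 0], [85, 0, 0, 0, -0.123], [85, 0, 0, 0, -0.123], [85, 0, 0, 0, -0.123], [85, 0, 0, 0, -0.123], [85, 0, 0, 0, -0.122], [85, 0, -2, 40, 0], [85, 0, 0, 40, 0], [85, 0, 0, 30, 0], [85, 0, 0, 19, 0], [85, 0, 0, 2, 0], [85, 0, 0, 0, 0], [45, 0, 0, 0, 0], [45, 0, 0, 0, 0], [45, 0, 0, 0, 0], [45, 0, 0, 0, 0], [45, 0, 0, 0, 0], [45, 0, 0, 0, 0]])

```text
clock: 56.62
eef_pos: [0.5391, -0.0705, 0.07]
tool_rot: [-0.591, 0.807, -0.001, 0.001]
ft_force: [-1.1, 0.8, 5.3]
grip_width: 0.051
grasp_force: 63.1
```

Request:
servo_tool(commands=[[45, 0, 0, -15, 0], [45, 0, 0, -35, 0], [45, 0, 0, -40, 0], [45, 0, 0, -40, 0.123], [45, 0, 0, 0, 0.123], [45, 0, 0, 0, 0.123], [45, 0, 0, 0, 0.123], [45, 0, 0, 0, 0.122], [45, -15, 41, 0, 0], [45, -15, 41, 0, 0], [45, -15, 41, 0, 0], [45, -15, 41, 0, 0], [45, -15, 42, 0, 0], [45, -15, 42, 0, 0], [45, -15, 42, 0, 0], [45, -15, 42, 0, 0], [45, -15, 42, 0, 0], [45, 0, 0, 0, 0], [45, 0, 0, 0, 0], [45, 0, 0, 0, 0]])

```text
clock: 59.12
eef_pos: [0.4194, 0.3078, 0.1989]
tool_rot: [-0.319, 0.948, -0.0, -0.0]
ft_force: [0.1, -0.3, -1.8]
grip_width: 0.0508
grasp_force: 63.2
```

```bash
python3 - <<'E'
from h import *
o,p,d=cam("wrist")
P=cloud("wrist",d,o);q,M=pose(o)
comps(P,d,.119,.127,.3,.65,.2,.5,"rail");comps(P,d,.1275,.135,.3,.65,.2,.5,"onrail")
T=(P-q)@M*1000;K=T[(abs(T[:,0])<17)&(abs(T[:,1])<20)&(T[:,2]<-2)&(T[:,2]>-40)];print("crown tool z",np.median(K[:,2]),len(K))
goto(o,.4196,.3089,.115,127.3)
E
```

```text
rail 1404 [359.3 264.7] [24.5 30.3] 37.3 z 0.1247 px [277. 112.]
rail 3991 [406.4 298.8] [81.7 24.1] 37.2 z 0.1247 px [277. 195.]
onrail 466 [371.4 272.4] [ 5.8 32.8] 37.2 z 0.1296 px [277. 135.]
onrail 1632 [506.7 378.1] [35.  51.9] 37.3 z 0.1288 px [280. 345.]
crown tool z -18.91112092182865 6018
shift [-0.9  0.7 83.9] yaw 127.2 turn -0.001
```

Request:
servo_tool(commands=[[45, -0.9, 0.5, 20, 0], [45, 0, 0, 30, 0], [45, 0, 0, 20, 0], [45, 0, 0, 10, 0], [45, 0, 0, 3, 0], [45, 0, 0, 0, 0], [45, 0, 0, 3, 0], [45, 0, 0, 2, 0], [45, 0, 0, 0.8, 0], [45, 0, 0, 0, 0], [45, 0, 0, 0, 0]])

```text
clock: 60.55
eef_pos: [0.4195, 0.3098, 0.11]
tool_rot: [-0.32, 0.947, 0.0, 0.0]
ft_force: [-0.0, -0.2, -2.1]
grip_width: 0.0508
grasp_force: 63.3
```

Request:
servo_tool(commands=[[45, 0, 0, 0.7, 0], [45, 0, 0, 0, 0], [65, 0, 0, 0, 0], [75, 0, 0, 0, 0], [80, 0, 0, 0, 0], [85, 0, 0, -10, 0], [85, 0, 0, -40, 0], [85, 0, 0, -40, 0], [85, 19, -42, 0, 0], [85, 19, -42, 0, 0], [85, 19, -42, 0, 0], [85, 19, -42, 0, 0], [85, 0, 0, 0, 0], [85, 0, 0, 0, 0]])

```text
clock: 62.3
eef_pos: [0.4611, 0.1303, 0.1998]
tool_rot: [-0.32, 0.948, 0.0, 0.0]
ft_force: [-0.3, 0.4, 1.1]
grip_width: 0.0848
grasp_force: 0.0
```

```bash
python3 chk.py w10.png .5349 -.0708 .071; python3 - <<'E'
from h import *
o,p,d=cam("scene");save(p,"s10.png");P=cloud("scene",d);comps(P,d,.006,.02,.5,.65,.2,.4,"plate",50);comps(P,d,.05,.075,.3,.4,.1,.3,"tape",50)
r=viewer.spot_point("scene","pedal_pad")[0];i,j=[int(round(q)) for q in r["pixel"]];print(toworld("scene",(i,j),d[i,j]))
fits("scene",d,o,"square",(.005,.04))
E
```

```text
j6 -0.37550038568706995
onrail 243 [371.4 271.8] [ 6.8 34.8] 36.4 z 0.1294 px [483. 237.]
onrail 1538 [417.2 309.6] [40.2 53.2] 36.0 z 0.1288 px [468. 297.]
onrail 695 [510.4 376.7] [41.7 47.6] 38.9 z 0.1287 px [430. 387.]
shift [  63.2 -204.8  128.8] yaw 127.3 turn 
onrail 99 [462.4 341.8] [40.3 50. ] 39.4 z 0.1284 px [272. 173.]
onrail 108 [418.4 307.6] [40.3 52. ] 41.2 z 0.1283 px [255. 178.]
onrail 41 [374.1 273.3] [ 7.3 32.7] 40.3 z 0.1291 px [353. 252.]
onrail 390 [420.2 310.2] [40.  51.5] 37.2 z 0.1285 px [334. 273.]
onrail 430 [464.1 344.3] [39.7 51.1] 37.6 z 0.1286 px [315. 292.]
onrail 495 [511.2 379.2] [39.5 51.9] 36.8 z 0.1287 px [293. 314.]
onrail 64 [560.6 414.3] [ 7.7 33.5] 37.5 z 0.1293 px [268. 337.]
plate 1201 [591.4 283.8] [92.  60.9] 76.0 z 0.0111 px [245. 307.]
plate 124 [602.  385.8] [24.7 28.3] 0.2 z 0.0076 px [247. 356.]
tape 195 [344.1 195. ] [48.4 35.1] 86.9 z 0.0622 px [353. 240.]
tape 72 [359.2 272.7] [27.7 12.4] 6.1 z 0.0634 px [356. 271.]
[ 0.4268848  -0.04697778  0.05886478]
scene square 0.82 491 rect [657.7  -4.2] [82.5 83.3] 29.2 med [ 0.668 -0.01   0.015]
```

View pics/s10.png

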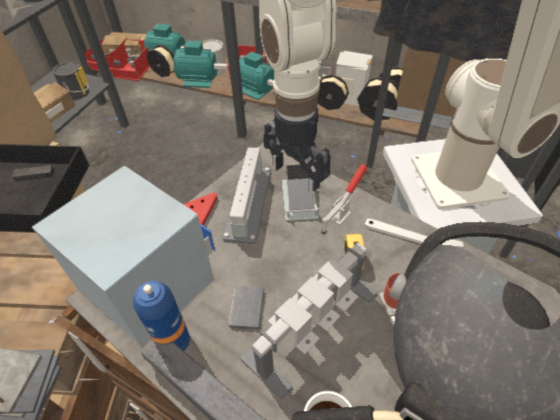

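All three straps hang on the rail, crowns at (334,273), (315,292) and (293,314). The plate lies flat at (245,307), the pedal is up, and the tape and square have not moved. Handing in.

```bash
python3 -c "
from workcell import bot
print(bot.job_done())"
```

```text
the job is handed in; nothing more can be done
None
```

I handed the job in, and the judge gave no verdict: the plate lies flat on the table, the three straps were marked on the anvil and now hang on the rail, the pedal is up, and the tape and square had not moved in the last pictures.

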